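Feed a mould rack past the guard gate of a tabletop press

TASK

Press the yellow bar down with a fingertip to swing the orange gate up, and while the finger keeps it open push the mould rack by its blue push bar along the chute, past the gate, until it is fully home against the press; then let go so that the gate drops shut behind the moulds. The gate must not bump or rest on the rack on the way. Only push: the rack stays flat on the chute floor, is not gripped or lifted, and the things standing around are left alone.

Things in the scene. Friction and masses are not known exactly. Their poses are not given: they have to be found in the camera images.
- feeder: Fixed chute (steel walls, white floor), press box at its end. Origin on the table at mid-width; z up, y along the chute (the rack's travel), x across it towards the yellow bar. Floor 6 mm above the table, 76 mm wide inside; walls 5 mm thick, tops 30 mm above the table, y = -250 to 200 mm. The press (180 wide, 130 high) begins at y = 200; its face is the end stop.
- stop (a point): Middle of the end stop's foot: feeder (0, 200, 6) mm, axes as the feeder's.
- gate (a joint): Gate angle, rad: 0 shut, 0.75 upper stop, clears the rack's tray from 0.40, well open at 0.6. A rigid rocker on a shaft along the chute (feeder x = 50, height 34 mm): yellow bar outside, orange arm and flap on the chute side. Pressing the bar down lifts the flap; a spring shuts it. About 2 N to start, 4 N open, anywhere along the bar. The rack cannot push it open.
- bar_upstream (a point): Centre line of the yellow bar (round, 8 mm thick, parallel to the chute) near its upstream end, feeder y = -310 mm. Shut: feeder x = 90 mm, top 50 mm above the table. At 0.6 rad: x = 90, top 25; at 0.42 rad: top 33; x is 92 half-way. Supports only at its ends (feeder y = -312 and 44 mm), free between.
- bar_downstream (a point): The same bar's centre line near its other end, feeder y = 40 mm.
- gate_flap (a point): Middle of the lower edge of the orange flap (30 mm wide, 6 thick, 36 high). Shut: feeder (-15, 60, 16) mm, hanging across the chute. Its arm, level above it, joins the shaft at feeder (50, 60) mm.
- rack: Loose mould rack in the chute, about 0.45 kg, 200 x 70 mm. Origin: middle of its underside; y forward along the chute, x towards the yellow bar. y = -25 to 100 mm: aluminium tray 32 mm high with two copper moulds. y = -100 to -25: flat tail 4 mm thick, ending in a blue upright plate with the push bar. Home: origin at feeder y = 100 mm, shut flap over the tail.
- push_face (a point): Rear face of the blue push bar, right above the yellow bar: rack (92, -100, 59) mm. The push bar is 8 mm thick along y, 20 mm high (55 to 75 mm above the table) and spans rack x = -35 to 112 mm, so it passes over the yellow bar even when that is up. When home this face is at feeder y = 0.
- rack_front (a point): Middle of the foot of the tray's front face: rack (0, 100, 0) mm; at home it meets stop.
- jar: Bystander, leave alone: glass jar with red lid, 56 mm diameter, 85 mm tall, standing outside the yellow bar. Origin: centre of its underside.
- cutter: Bystander, leave alone: steel ring cutter, 60 mm diameter, 35 mm tall, on the robot's side of the chute. Origin: centre of its underside.
- cup: Bystander, leave alone: steel cup, 60 mm diameter, 60 mm tall, on the robot's side of the chute. Origin: centre of its underside.
- scraper: Bystander, leave alone: flat steel dough scraper with a wooden grip, about 110 x 85 mm, 16 mm high. Origin: centre of its underside.
- shaker: Bystander, leave alone: small pale shaker bottle with steel cap, 48 mm diameter, 110 mm tall, standing outside the yellow bar. Origin: centre of its underside.
- bowl: Bystander, leave alone: steel bowl, 130 mm diameter, 60 mm tall. Origin: centre of its underside.

How it is judged:
On the way, in this order (a step that is already met when the one before it is completed fails the run):
1. a finger holds the gate open while the rack is still short of it (value of joint gate above 0.42 rad and contact force between the fingers and gate above 0.3 N and y of rack_front in the frame of stop below -0.143 m), for 0.2 s.
2. a finger holds the gate open while the moulds are half through (value of joint gate above 0.42 rad and contact force between the fingers and gate above 0.3 N and y of rack_front in the frame of stop above -0.09 m), for 0.1 s.
3. the rack comes fully home with the gate still held open by a finger (value of joint gate above 0.42 rad and contact force between the fingers and gate above 0.3 N and y of rack_front in the frame of stop between -0.006 and 0.004 m and z of rack in the frame of stop below 0.004 m and angle between the y axis of rack and the y axis of feeder, either way round below 0.1 rad), for 0.1 s.
At the end, for the whole second after the job is handed in: The rack's front is within 6 mm of the end stop, flat on the chute floor and straight, at rest; the gate is shut (under 0.06 rad) behind the tray (y of rack_front in the frame of stop between -0.006 and 0.004 m and z of rack in the frame of stop below 0.004 m and angle between the y axis of rack and the y axis of feeder, either way round below 0.1 rad and value of joint gate below 0.06 rad and linear speed of rack below 0.01 m/s); the robot touches nothing.
It fails at once if the gate bumps or rests on the rack (contact force between gate and rack above 1 N).
It fails at once if the rack is lifted or tipped (z of rack in the frame of stop above 0.012 m or angle between rack's own z axis and vertical above 0.15 rad).
It fails at once if a bystander is disturbed (distance of any of jar, cutter, cup, scraper, shaker, bowl from where it was at the start of the episode above 0.025 m).
It also fails if it takes over 42 s, if anything falls off the work surface, if the arm or the gripper's body presses on something with over 40 N, if the wrist force passes 120 N, or if a joint passes its speed limit or range.

ROBOT

A 7-joint arm with a two-finger parallel gripper is mounted at the origin on the work surface. World frame = base frame: x ahead of the robot, y to its left, z up, the work surface at z = 0. Lengths are in m, angles in rad, forces in N, time in s.
With the tool pointing down it reaches from about 0.4 to 0.875 m from the base axis. Payload 4.4 kg.
Tool frame: the origin (TCP) lies at the very end of the fingers, on their centre line; the grasp point (between the pads) lies 19 mm behind it; z points along the fingers, x is the direction in which the jaws open and shut, and the axes are right-handed (so a half turn about z gives the same grasp; the last joint's range is limited). The gripper opens to 85 mm and grips with 20 to 120 N. Pads are 22 mm wide; open, the fingers measure 114 mm over their backs; the gripper's body (76 mm by 85 mm) begins 54 mm behind the grasp point. The pads swing forward as they close: fully open they stand 13 mm farther back than shut.
Start: joints at [-1.399, 0.628, 0.038, 1.517, -0.027, 0.996, -0.02], TCP at [0.153, 0.632, 0.231] pointing down, gripper open.
Joint ranges: [-3.06, 3.06], [-0.37, 2.12], [-1.25, 1.32], [0.18, 2.47], [-1.1, 4.24], [0.23, 1.98], [-2.94, 2.94]. Speed limits (rad/s): [2.57, 2.57, 3.14, 3.14, 3.14, 3.14, 3.14].

INTERFACE

Orientations are given as a 3x3 rotation matrix whose columns are the frame's x, y, z axes.
In Python, from workcell import manip, jaws, kinematics, read_camera, calibration gives the robot as it stands. Calls block until the motion is done:
- manip.move_pose(position, orientation): joint-space move of the TCP to a pose.
- manip.move_l(position, ori=None, feed=0.15, until_force=None): straight line of the TCP; ori=None keeps the orientation; feed is the mean speed in m/s. With until_force (N) it stops when the force on the tool has changed by that much, and returns True; else False.
- manip.move_joints(angles): joint-space move.
- jaws.grip(opening, grasp_force=None): opening from 0.0 (shut) to 1.0 (fully open); grasp_force is the grip in N (None keeps the last); returns when the fingers have stopped.
- manip.hold(seconds).
- kinematics.inverse_kinematics(position, orientation): joint angles nearest the present ones, or None.
- manip.get_obs(): the state.
- read_camera(name): name is "scene" or "top"; returns the picture (420x560x3 uint8, red, green, blue); there is no depth.
- calibration(name): a dict with "mtx" (3x3 intrinsics, pixels), "camera_from_world" (4x4, takes a point from world to camera coordinates). Camera axes: x right, y down, z forward; pixel columns grow to the right and rows downward; lengths in m; the calibration is good to about 2 mm. A picture is of the moment at which its call begins. calibration takes no time and is no camera call.
A pose or a line that the arm cannot do raises manip.MotionError and nothing moves.
- manip.job_done(): hands the job in, once; it reports no verdict.
The state is a dict: "clock": time; "joint_pos": joint angles; "joint_vel": joint speeds; "tau": joint torques, N m; "tcp_pos": TCP position; "ee_rot": TCP orientation; "wrist_force": force on the tool from outside, world axes, zero at the start; "wrist_torque": the same for the moment, N m; "opening": opening from 0.0 (shut) to 1.0 (fully open).
Only numpy, scipy, OpenCV 4.12 (cv2) and the standard library are available. Lean on these libraries where they do the work, as an engineer would, in place of code of your own. Each camera call takes 0.05 s, during which the arm holds its last target.

## Working session

There is one attempt and no reset: what is moved stays moved. The work goes in short steps, each a Python script; the robot and the scene stay as the last script left them, time stands still between calls to the robot, and variables do not carry over. Pictures are saved under pics/ and viewed, and the job is handed in when it is done.

```bash
ls; mkdir -p pics; python3 - <<'E'
from workcell import manip, jaws, kinematics, read_camera, calibration
import cv2
for n in("scene","top"):
    im=read_camera(n); cv2.imwrite(f"pics/{n}0.png",im[:,:,::-1]); c=calibration(n); print(n,c["mtx"],c["camera_from_world"])
o=manip.get_obs(); print(o["clock"],o["tcp_pos"],o["ee_rot"],o["wrist_force"],o["opening"])
E
```

```text
pics
scene [[506.42632955   0.         287.45710192]
 [  0.         506.42632955 201.12674468]
 [  0.           0.           1.        ]] [[ 0.71928364  0.69470052 -0.0047149  -0.39070319]
 [ 0.57525991 -0.59939404 -0.55659934 -0.27729338]
 [-0.38949593  0.39764051 -0.83076768  1.46505535]
 [ 0.          0.          0.          1.        ]]
top [[417.18403024   0.         281.66031165]
 [  0.         417.18403024 214.34802649]
 [  0.           0.           1.        ]] [[ 0.01670333 -0.99975683 -0.01439726 -0.01464124]
 [-0.99392974 -0.01503652 -0.10898429  0.55257882]
 [ 0.1087413   0.01613027 -0.99393921  1.02359062]
 [ 0.          0.          0.          1.        ]]
0.1 [0.1529062  0.63119652 0.23049625] [[ 2.35517789e-01  9.71869955e-01 -4.01581701e-04]
 [ 9.71868602e-01 -2.35518131e-01 -1.62155520e-03]
 [-1.67052056e-03 -8.37955025e-06 -9.99998605e-01]] [ 0.2172321  -0.29950442  0.0035113 ] 1.0037011589305789
```

View pics/scene0.png

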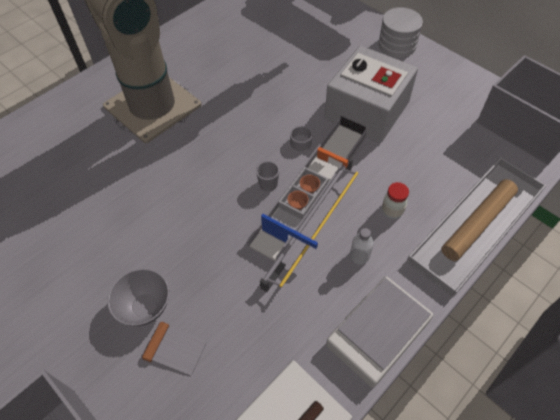

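View pics/top0.png

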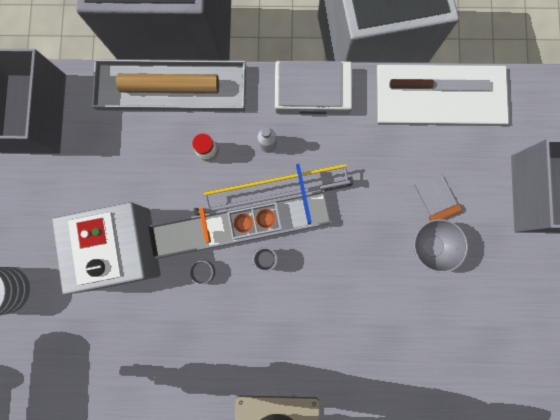

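The top view shows the chute running right to left (world +y). The yellow bar spans about (206,194) to (347,166), the blue push bar is near (304,194) and the orange gate near (205,225). The jar is at (204,146) and the shaker at (266,138). Next I'll measure these.

```bash
cat > h.py <<'E'
import numpy as np, cv2
from workcell import calibration
def ray(n,u,v):
    c=calibration(n);K=c["mtx"];T=c["camera_from_world"];R=T[:3,:3];t=T[:3,3]
    return -R.T@t, R.T@np.linalg.inv(K)@np.array([u,v,1.])
def onz(n,u,v,z):
    o,d=ray(n,u,v); return o+d*(z-o[2])/d[2]
def proj(n,P):
    c=calibration(n);T=c["camera_from_world"];p=c["mtx"]@(T[:3,:3]@np.asarray(P)+T[:3,3]);return p[:2]/p[2]
def masks(im):
    h=cv2.cvtColor(im,cv2.COLOR_RGB2HSV)
    return {"yellow":cv2.inRange(h,(20,140,100),(32,255,255)),"blue":cv2.inRange(h,(108,150,60),(128,255,255)),"orange":cv2.inRange(h,(4,200,170),(14,255,255)),"red":cv2.inRange(h,(170,150,90),(180,255,255))}
def big(m,region=None):
    n,l,s,c=cv2.connectedComponentsWithStats(m,connectivity=8)
    return [(s[i,4],c[i],np.argwhere(l==i)[:,::-1]) for i in np.argsort(-s[1:,4])+1]
E
python3 - <<'E'
from h import *
for n in("scene","top"):
    im=cv2.imread(f"pics/{n}0.png")[:,:,::-1].copy()
    for k,m in masks(im).items():
        print(n,k)
        if k=="yellow":
            x0=(180,380)
            mm=m.copy(); 
            if n=="top": mm[:150]=0
            else: mm[:,370:]=0
            p=np.argwhere(mm)[:,::-1].astype(float)
            c=p.mean(0); d=np.linalg.svd(p-c,full_matrices=False)[2][0]; t=(p-c)@d
            for e in (c+d*t.min(),c+d*t.max()): print("  end",e,onz(n,*e,.047))
            print(len(p))
        else:
            for a,c,p in big(m)[:4]: 
                print("  ",a,c,onz(n,*c,.06), p.min(0),p.max(0))
E
python3 - <<'E'
import cv2
im=cv2.imread("pics/top0.png")[120:290,140:380]
cv2.imwrite("pics/topz.png",cv2.resize(im,(792,561),interpolation=cv2.INTER_CUBIC))
im=cv2.imread("pics/scene0.png")[110:300,230:430]
cv2.imwrite("pics/scenez.png",cv2.resize(im,(600,570),interpolation=cv2.INTER_CUBIC))
E
```

```text
scene yellow
  end [356.10696164 173.07224998] [0.60100271 0.18758997 0.047     ]
  end [280.34506055 285.23307997] [ 0.67720995 -0.16065356  0.047     ]
253
scene blue
   388 [283.04381443 229.9742268 ] [ 0.58988304 -0.06250355  0.06      ] [262 215] [316 245]
   1 [286. 238.] [ 0.60945836 -0.07297063  0.06      ] [286 238] [286 238]
scene orange
scene red
   3 [395.         185.66666667] [0.69875714 0.21485098 0.06      ] [394 185] [396 186]
   2 [399.5 200. ] [0.73202204 0.18868197 0.06      ] [399 200] [400 200]
   1 [389. 189.] [0.6943426  0.19690765 0.06      ] [389 189] [389 189]
   1 [395.  78.] [0.46990175 0.51561021 0.06      ] [395  78] [395  78]
top yellow
  end [345.02138599 165.10693423] [ 0.67771473 -0.16319632  0.047     ]
  end [204.05962856 193.29815479] [0.60100167 0.18920026 0.047     ]
376
top blue
   183 [303.51912568 193.96721311] [ 0.60081683 -0.05936436  0.06      ] [297 164] [310 222]
top orange
   113 [203.85840708 224.56637168] [0.52136355 0.18414588 0.06      ] [199 209] [208 241]
top red
```

View pics/topz.png

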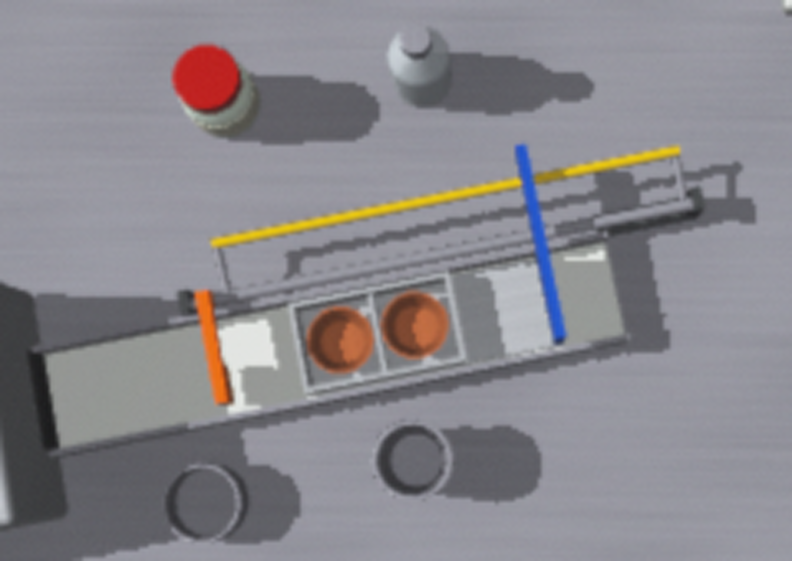

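View pics/scenez.png

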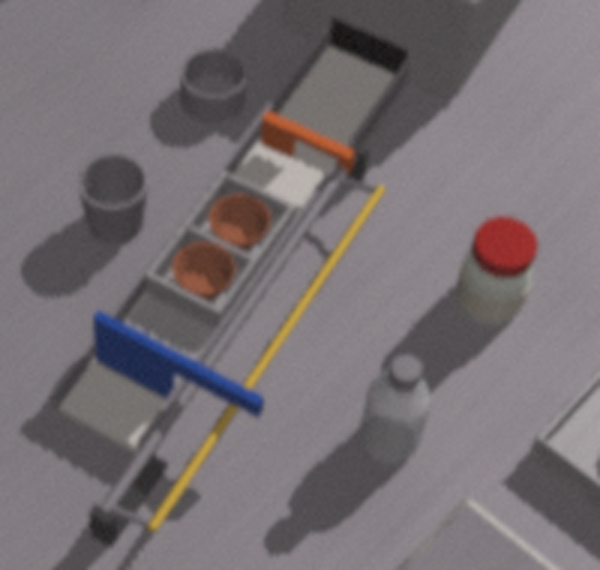

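```bash
cat >> h.py <<'E'
up=np.array([.6775,-.1620]);dn=np.array([.6010,.1884])
ey=(dn-up)/np.linalg.norm(dn-up);ex=np.array([ey[1],-ey[0]])
O=(up+dn)/2-.09*ex+.134*ey
def f2w(x,y,z): return np.r_[O+x*ex+y*ey,z]
def w2f(p): d=np.asarray(p)[:2]-O; return np.array([d@ex,d@ey])
E
python3 - <<'E'
from h import *
print("O",O,ey,np.linalg.norm(dn-up))
im=cv2.imread("pics/top0.png")[:,:,::-1].copy()
for a,c,p in big(masks(im)["blue"])[:1]:
    f=np.array([w2f(onz("top",*q,.075)) for q in p]); print("blue top",f.min(0),f.max(0),f.mean(0))
    for lo in np.arange(-40,120,20)/1000:
        s=f[(f[:,0]>=lo)&(f[:,0]<lo+.02)]; 
        if len(s): print(lo,s[:,1].min(),s[:,1].max())
im=cv2.imread("pics/scene0.png")[:,:,::-1].copy()
a,c,p=big(masks(im)["blue"])[0]; f=np.array([w2f(onz("scene",*q,.075)) for q in p]); print("scene blue upper edge",np.percentile(f,[1,50,99],axis=0))
z=lambda x,y:(140+x/3.3,120+y/3.3)
print("shaker",w2f(onz("top",*z(415,40),.11)),"jar",w2f(onz("top",*z(207,77),.085)))
print("cutter",w2f(onz("top",*z(205,503),.035)),"cup",w2f(onz("top",*z(413,460),.06)))
print("tray back/front", w2f(onz("top",*z(458,315),.038)),w2f(onz("top",*z(297,350),.038)),w2f(onz("top",*z(225,350),.038)))
print("press foot",w2f(onz("top",*z(52,402),.006)))
from workcell import kinematics
for y in (-.2,-.01):
  for sgn in(1,-1):
    R=np.eye(3); R[:2,1]=sgn*ey; R[:,2]=[0,0,-1]; R[:,0]=np.cross(R[:,1],R[:,2])
    for zz in (.15,.022): print(y,sgn,zz,kinematics.inverse_kinematics(f2w(.09,y,zz),R))
    R2=np.eye(3); R2[:2,0]=sgn*ey; R2[:,2]=[0,0,-1]; R2[:,1]=np.cross(R2[:,2],R2[:,0])
    print("  x-along",kinematics.inverse_kinematics(f2w(.09,y,.022),R2))
E
```

```text
O [0.52273925 0.1249195 ] [-0.21329773  0.97698725] 0.3586536072591492
blue top [-0.03528369 -0.19939304] [ 0.11059774 -0.19161496] [ 0.03493614 -0.19565994]
-0.04 -0.1990940825401774 -0.19200521061913814
-0.02 -0.19932080047509065 -0.1916149638180871
0.0 -0.19893749937084199 -0.19182173601883318
0.02 -0.1991646547225192 -0.19192554186633734
0.04 -0.19939304462380184 -0.19213399875159676
0.06 -0.19900731740720942 -0.19223865208632349
0.08 -0.1992361519316831 -0.19255432557235092
0.1 -0.19884877483753108 -0.19305454944679293
scene blue upper edge [[-0.02859481 -0.22455838]
 [ 0.02401355 -0.20148746]
 [ 0.10939845 -0.19369508]]
shaker [ 0.19363086 -0.13523381] jar [0.20498101 0.02106914]
cutter [-0.10213425  0.08802674] cup [-0.10172239 -0.07301359]
tray back/front [-0.00075736 -0.12648824] [-0.00269734 -0.00151621] [0.00815143 0.05216397]
press foot [-0.0013305   0.19765503]
-0.2 1 0.15 [-0.51388947  1.02242593  1.14246742  1.59556516 -0.98741194  1.19474313
 -2.08130572]
-0.2 1 0.022 [ 0.35091457  0.96052472 -0.55764538  1.62747897  0.68320426  0.75730169
  2.83003244]
  x-along [ 0.
[... 278 characters left out ...]
1253]
  x-along [-0.28560796  0.98242629  0.57749691  1.64838598 -0.73804137  0.74088714
 -0.70338563]
-0.01 1 0.15 [ 0.03218034  0.73113081 -0.49239547  1.65282532  0.42702411  0.86661938
  2.72228697]
-0.01 1 0.022 [ 0.02791387  0.91724752 -0.48825095  1.71323812  0.63797993  0.67552956
  2.54756994]
  x-along [-0.19546794  0.86942152 -0.10795797  1.72038119  0.15556069  0.56012323
  1.38836815]
-0.01 -1 0.15 [-0.46305361  0.71274614  0.33891656  1.66879263 -0.30415545  0.81237027
  0.2251606 ]
-0.01 -1 0.022 [-0.3944728   0.88294618  0.22403774  1.72671276 -0.32454147  0.56841867
  0.24042709]
  x-along [-0.58371661  0.95124335  0.55959334  1.73259596 -0.75212604  0.68488798
 -0.96367464]
```

```bash
cat >> h.py <<'E'
R=np.eye(3); R[:2,1]=-ey; R[:,2]=[0,0,-1]; R[:,0]=np.cross(R[:,1],R[:,2])
E
python3 - <<'E'
from h import *
from workcell import manip,jaws,read_camera
manip.move_pose(f2w(.096,-.245,.23),R)
jaws.grip(0.0,30)
manip.move_l(f2w(.096,-.245,.07))
o=manip.get_obs(); print(o["clock"],o["tcp_pos"],w2f(o["tcp_pos"]),o["wrist_force"],o["opening"],o["joint_pos"])
for n in("scene","top"): cv2.imwrite(f"pics/{n}1.png",read_camera(n)[:,:,::-1])
E
python3 - <<'E'
import cv2,numpy as np
a=cv2.imread("pics/top1.png")[120:290,180:400]
b=cv2.imread("pics/scene1.png")[150:320,200:420]
r=lambda i:cv2.resize(i,(390,301),interpolation=cv2.INTER_CUBIC)
cv2.imwrite("pics/c1.png",np.hstack([r(a),r(b)]))
E
```

```text
5.2 [ 0.6696169  -0.09422928  0.07106757] [ 0.09675365 -0.24543423] [-0.05877896  0.29869169 -0.80053093] -0.001224091938035793 [-0.11308228  0.8850537   0.38109359  1.56838295 -0.42628462  0.76953454
  0.66507942]
```

View pics/c1.png

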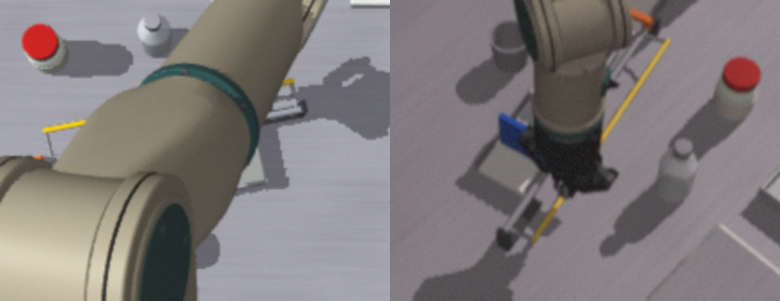

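The shut gripper stands over the yellow bar, upstream of the blue push bar (around (520,135) in the right half), and clear of the shaker at (680,170). Now I'll press down.

```bash
python3 - <<'E'
from h import *
from workcell import manip,jaws,read_camera
def s(t):
    o=manip.get_obs(); print(t,round(o["clock"],2),w2f(o["tcp_pos"]).round(4),o["tcp_pos"][2].round(4),o["wrist_force"].round(2))
s("pre")
print(manip.move_l(f2w(.094,-.245,.040),feed=.05)); s("40")
manip.move_l(f2w(.094,-.245,.030),feed=.05); s("30")
manip.move_l(f2w(.094,-.245,.0225),feed=.05); s("22")
manip.hold(.4); s("hold")
cv2.imwrite("pics/scene2.png",read_camera("scene")[:,:,::-1])
E
python3 - <<'E'
import cv2,numpy as np
b=cv2.imread("pics/scene2.png")[100:320,200:440]
cv2.imwrite("pics/c2.png",cv2.resize(b,(654,600),interpolation=cv2.INTER_CUBIC))
E
```

```text
pre 5.3 [ 0.0967 -0.2453] 0.0712 [0.07 0.31 0.28]
False
40 6.05 [ 0.094  -0.2449] 0.04 [0.15 1.59 1.33]
30 6.4 [ 0.0938 -0.2448] 0.0296 [0.33 1.85 2.48]
22 6.7 [ 0.093  -0.2451] 0.0222 [-1.86  0.14  3.57]
hold 7.1 [ 0.0932 -0.2451] 0.0225 [-4.28 -0.31  4.17]
```

View pics/c2.png

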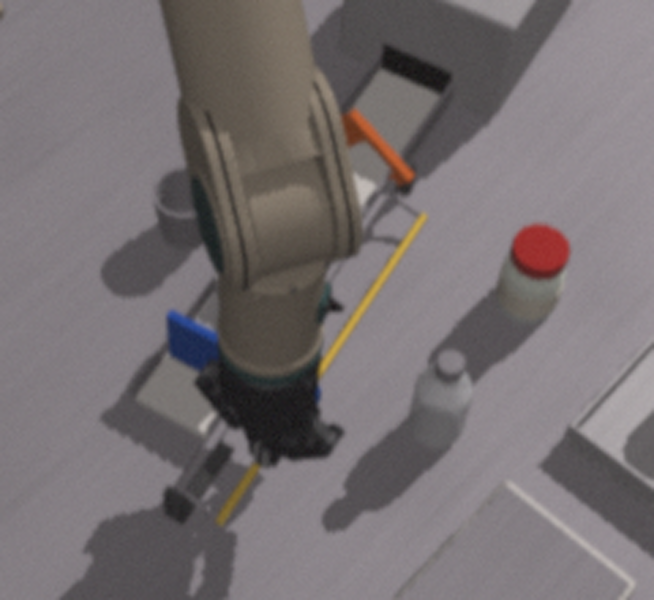

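The gate is lifted: the orange arm tilts at (380,145) and the yellow bar has dropped. There is a 4 N sideways force, so the bar is probably sitting in the seam between the fingertips. I'll centre the finger on it and check the bar's height.

```bash
python3 - <<'E'
from h import *
from workcell import manip,jaws,read_camera
def s(t):
    o=manip.get_obs(); print(t,round(o["clock"],2),w2f(o["tcp_pos"]).round(4),o["tcp_pos"][2].round(4),o["wrist_force"].round(2), (o["wrist_force"][:2]@ex).round(2),(o["wrist_force"][:2]@ey).round(2))
def bar():
    im=read_camera("scene").copy(); m=masks(im)["yellow"]; m[:,370:]=0
    p=np.argwhere(m)[:,::-1].astype(float); 
    e=p[p[:,1]<240]; c=e.mean(0); d=np.linalg.svd(e-c,full_matrices=False)[2][0]
    # height: intersect viewing ray of line centre with vertical plane feeder x=.0905
    o_,r=ray("scene",*c); n=np.r_[ex,0]; t=((np.r_[O,0]+.0905*n-o_)@n)/(r@n); P=o_+t*r
    print("bar centre z",P[2].round(4),w2f(P).round(3),len(e))
im=cv2.imread("pics/scene0.png")[:,:,::-1].copy(); m=masks(im)["yellow"]; m[:,370:]=0
p=np.argwhere(m)[:,::-1].astype(float);e=p[p[:,1]<240];c=e.mean(0);o_,r=ray("scene",*c); n=np.r_[ex,0]; t=((np.r_[O,0]+.09*n-o_)@n)/(r@n); print("shut ref z",(o_+t*r)[2])
bar()
manip.move_l(f2w(.091,-.245,.0215),feed=.03); manip.hold(.3); s("x91"); bar()
manip.move_l(f2w(.089,-.245,.0215),feed=.03); manip.hold(.3); s("x89"); bar()
E
```

```text
shut ref z 0.04749555051386212
bar centre z 0.0261 [ 0.09  -0.064] 127
x91 7.76 [ 0.0918 -0.2451] 0.0217 [1.51 0.49 2.78] 1.58 0.16
bar centre z 0.0265 [ 0.091 -0.067] 134
x89 8.36 [ 0.0888 -0.2449] 0.0214 [ 0.63 -0.02  3.23] 0.61 -0.15
bar centre z 0.0266 [ 0.091 -0.069] 138
```

```bash
cat >> h.py <<'E'
from workcell import manip,jaws,read_camera
def s(t):
    o=manip.get_obs(); print(t,round(o["clock"],2),w2f(o["tcp_pos"]).round(4),o["tcp_pos"][2].round(4),o["wrist_force"].round(2), (o["wrist_force"][:2]@ex).round(2),(o["wrist_force"][:2]@ey).round(2))
def bar(name=None):
    im=read_camera("scene").copy(); m=masks(im)["yellow"]; m[:,370:]=0
    if name: cv2.imwrite(name,im[:,:,::-1])
    p=np.argwhere(m)[:,::-1].astype(float); e=p[p[:,1]<240]; c=e.mean(0)
    o_,r=ray("scene",*c); n=np.r_[ex,0]; t=((np.r_[O,0]+.0905*n-o_)@n)/(r@n); P=o_+t*r
    print("bar centre z (bias ~+1.5mm)",P[2].round(4),len(e))
E
python3 - <<'E'
from h import *
manip.move_l(f2w(.089,-.245,.017),feed=.03); manip.hold(.2); s("z17"); bar()
for y in(-.22,-.205,-.18,-.15):
    manip.move_l(f2w(.089,y,.017),feed=.05); s(y)
bar("pics/scene3.png"); cv2.imwrite("pics/top3.png",read_camera("top")[:,:,::-1])
E
python3 - <<'E'
import cv2,numpy as np
a=cv2.imread("pics/top3.png")[120:290,140:360]
b=cv2.imread("pics/scene3.png")[100:270,200:420]
r=lambda i:cv2.resize(i,(390,301),interpolation=cv2.INTER_CUBIC)
cv2.imwrite("pics/c3.png",np.hstack([r(a),r(b)]))
E
```

```text
z17 8.91 [ 0.0883 -0.2449] 0.0189 [-3.89  1.61 16.78] -3.46 2.41
bar centre z (bias ~+1.5mm) 0.0287 133
-0.22 9.61 [ 0.0897 -0.2247] 0.0191 [ 1.13 -4.63 12.12] 0.12 -4.76
-0.205 10.06 [ 0.0899 -0.2103] 0.0192 [ 1.51 -5.65 11.78] 0.27 -5.84
-0.18 10.71 [ 0.0908 -0.1863] 0.0193 [ 2.79 -8.09  9.56] 1.0 -8.5
-0.15 11.46 [ 0.091  -0.1565] 0.0193 [ 3.42 -7.7  10.42] 1.7 -8.25
bar centre z (bias ~+1.5mm) 0.029 55
```

View pics/c3.png

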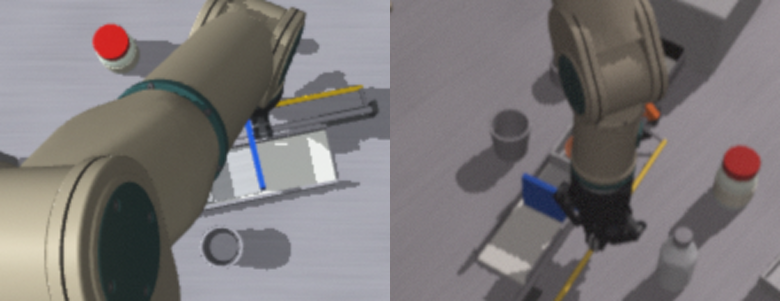

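The push bar is moving with the finger and the bystanders are untouched. The 10–17 N vertical force comes from bottoming out at the gate's upper stop: the bar top there should be 19.5 mm, which matches the tip at 19 mm. I'll ease up to 23 mm (about 0.63 rad) and keep pushing.

```bash
python3 - <<'E'
from h import *
manip.move_l(f2w(.091,-.15,.023),feed=.03); s("ease")
for y in(-.12,-.08,-.05,-.03):
    manip.move_l(f2w(.091,y,.023),feed=.05); s(y)
bar("pics/scene4.png"); cv2.imwrite("pics/top4.png",read_camera("top")[:,:,::-1])
E
python3 - <<'E'
import cv2,numpy as np
a=cv2.imread("pics/top4.png")[120:290,140:360]
b=cv2.imread("pics/scene4.png")[100:270,200:420]
r=lambda i:cv2.resize(i,(390,301),interpolation=cv2.INTER_CUBIC)
cv2.imwrite("pics/c4.png",np.hstack([r(a),r(b)]))
E
```

```text
ease 11.92 [ 0.0912 -0.154 ] 0.0235 [ 1.84 -4.86  2.18] 0.76 -5.14
-0.12 12.67 [ 0.0908 -0.1211] 0.023 [ 1.87 -4.78  1.65] 0.81 -5.07
-0.08 13.62 [ 0.0908 -0.0802] 0.0229 [ 1.8  -3.88  2.44] 0.93 -4.17
-0.05 14.37 [ 0.0908 -0.0496] 0.0229 [ 0.99 -2.05  1.8 ] 0.53 -2.21
-0.03 14.92 [ 0.0908 -0.0299] 0.0229 [ 1.5  -4.61  2.89] 0.48 -4.83
bar centre z (bias ~+1.5mm) 0.0257 69
```

View pics/c4.png

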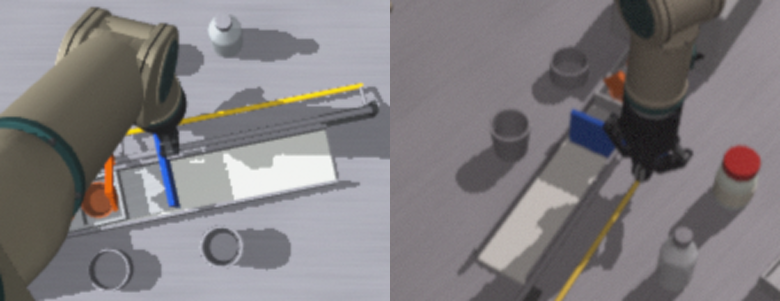

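The gate is up over the tray and the rack is about 2 cm short of home; the blue bar is at (165,170) in the left half. Now the final approach, stopping on force.

```bash
python3 - <<'E'
from h import *
print(manip.move_l(f2w(.091,.004,.023),feed=.02,until_force=10)); s("stop"); manip.hold(.4); s("held")
im=read_camera("top"); cv2.imwrite("pics/top5.png",im[:,:,::-1]); bar("pics/scene5.png")
for a,c,p in big(masks(im.copy())["blue"])[:2]:
    f=np.array([w2f(onz("top",*q,.075)) for q in p]); print(a,f.min(0),f.max(0))
E
python3 - <<'E'
import cv2,numpy as np
a=cv2.imread("pics/top5.png")[120:290,140:360]
b=cv2.imread("pics/scene5.png")[100:270,200:420]
r=lambda i:cv2.resize(i,(390,301),interpolation=cv2.INTER_CUBIC)
cv2.imwrite("pics/c5.png",np.hstack([r(a),r(b)]))
E
```

```text
True
stop 16.13 [ 0.091  -0.0111] 0.0232 [ 1.3  -1.14  2.79] 1.02 -1.39
held 16.53 [ 0.0909 -0.0117] 0.0231 [-0.63  1.89  2.94] -0.21 1.98
bar centre z (bias ~+1.5mm) 0.0247 83
126 [-0.03310714 -0.00524464] [0.0408796  0.00741435]
20 [0.04520853 0.00191632] [0.06838322 0.00819157]
```

View pics/c5.png

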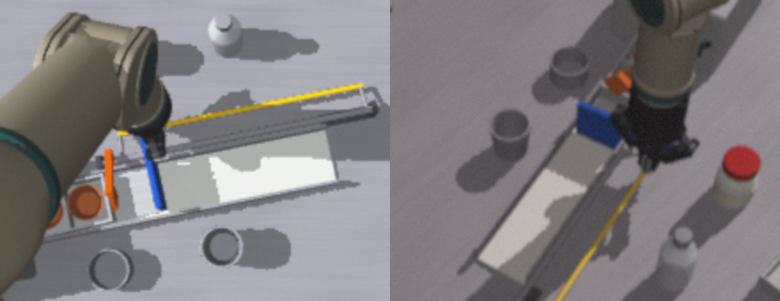

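```bash
python3 - <<'E'
from h import *
s("pre")
print(manip.move_l(f2w(.091,-.008,.023),feed=.01)); s("p1"); manip.hold(.4); s("held")
im=read_camera("top")
for a,c,p in big(masks(im.copy())["blue"])[:2]:
    f=np.array([w2f(onz("top",*q,.075)) for q in p])
    for lo in np.arange(-40,120,20)/1000:
        q=f[(f[:,0]>=lo)&(f[:,0]<lo+.02)]
        if len(q): print(lo.round(2),q[:,1].min().round(4),q[:,1].max().round(4))
E
```

```text
pre 16.63 [ 0.0909 -0.012 ] 0.0231 [-0.69  2.46  2.78] -0.15 2.55
False
p1 17.28 [ 0.091  -0.0118] 0.0232 [ 0.45 -5.91  2.92] -0.82 -5.86
held 17.68 [ 0.091  -0.0118] 0.0232 [ 1.65 -5.67  3.52] 0.41 -5.89
-0.04 -0.0052 0.0047
-0.02 -0.0051 0.0054
0.0 -0.0048 0.0056
0.02 -0.0042 0.0072
0.04 0.0033 0.0076
0.06 0.0039 0.0082
```

The rack is at a firm stop: finger face at feeder y≈-1 mm, with a steady 6 N. It has a slight yaw of about 0.03 rad. Next I back off, let the gate down and retreat.

```bash
python3 - <<'E'
from h import *
manip.move_l(f2w(.091,-.024,.023),feed=.03); s("back")
manip.move_l(f2w(.091,-.024,.056),feed=.04); s("up")
manip.move_l(f2w(.091,-.024,.25),feed=.15)
manip.move_pose(np.array([.45,-.3,.35]),R); manip.hold(.3); s("away")
for n in("scene","top"): cv2.imwrite(f"pics/{n}6.png",read_camera(n)[:,:,::-1])
im=read_camera("top").copy()
a,c,p=big(masks(im)["blue"])[0]; f=np.array([w2f(onz("top",*q,.075)) for q in p]); print(a)
for lo in np.arange(-40,120,20)/1000:
    q=f[(f[:,0]>=lo)&(f[:,0]<lo+.02)]
    if len(q): print(lo.round(2),q[:,1].min().round(4),q[:,1].max().round(4))
m=masks(im)["yellow"]; m[:150]=0
p=np.argwhere(m)[:,::-1].astype(float); c=p.mean(0); d=np.linalg.svd(p-c,full_matrices=False)[2][0]; t=(p-c)@d
for e in (c+d*t.min(),c+d*t.max()): print("bar end",onz("top",*e,.047))
bar()
E
python3 - <<'E'
import cv2,numpy as np
a=cv2.imread("pics/top6.png")[120:290,140:360]
b=cv2.imread("pics/scene6.png")[100:270,220:440]
r=lambda i:cv2.resize(i,(390,301),interpolation=cv2.INTER_CUBIC)
cv2.imwrite("pics/c6.png",np.hstack([r(a),r(b)]))
E
```

```text
back 18.42 [ 0.0911 -0.0243] 0.023 [-0.83  0.17  3.17] -0.77 0.34
up 19.39 [ 0.0908 -0.0239] 0.0557 [ 0.45 -0.66 -0.  ] 0.3 -0.74
away 22.82 [-0.1612 -0.3992] 0.3498 [-0.76  0.29  0.08] -0.68 0.44
227
-0.04 -0.0052 0.0051
-0.02 -0.0047 0.0059
0.0 -0.0035 0.0066
0.02 -0.0027 0.0072
0.04 -0.0002 0.0076
0.06 0.0001 0.0079
0.08 0.0009 0.0081
0.1 0.0011 0.0087
bar end [ 0.67774979 -0.16318949  0.047     ]
bar end [0.60095616 0.18918933 0.047     ]
bar centre z (bias ~+1.5mm) 0.0494 134
```

View pics/c6.png

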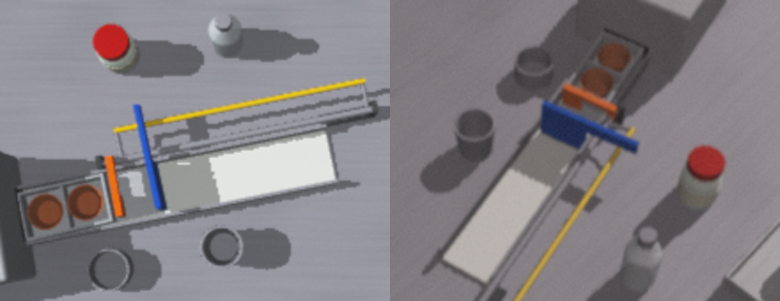

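The tray is against the press, the orange flap is down behind it over the tail at (115,185), the yellow bar is back where it started, and the jar, shaker, cup and cutter are where they were. Handing in.

```bash
python3 -c "
from workcell import manip
manip.job_done(); print(manip.get_obs()['clock'])"
```

```text
the job is handed in; nothing more can be done
the job is handed in; nothing more can be done
```

The rack is home against the press with the gate shut behind it, and I handed the job in at about 23 s of the 42 s allowed. The interface reported no verdict.

I pressed the yellow bar with the shut fingertips and slid along it, pushing the blue push bar until the rack stopped. I then backed off 12 mm with the gate still held open, let the gate down and withdrew.

**Last checks:**
- **Rack position:** it stopped firmly with the finger face at feeder y of about -1 mm. The top view put the push bar's rear face at about 0 to +1 mm on the pushed side.
- **Rack angle:** the robot's side lags slightly, a yaw of about 0.03 rad against the 0.1 limit. That puts the middle of the front about 1 to 2 mm short of the stop, within the 6 mm allowed.
- **Gate:** the yellow bar's ends in the top view are within 0.1 mm of where they started, so the gate is shut.
- **Bystanders:** the jar, shaker, cup and cutter look untouched. I did not look at the scraper and bowl again, but the arm never came low near them.

**What disagreed or went wrong:**
- **Bar height:** the scene-camera estimate was off by 1.5 to 8 mm, so I judged the gate angle from the tip height (23 mm, about 0.63 rad).
- **Upper stop:** early on I pressed the gate onto its upper stop, with about 17 N, then eased off before the tray reached the flap.

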